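# Seat the oblong tube block in the block heater by feel

### The arm

A 6-joint arm with a two-finger parallel gripper is mounted at the origin on the work surface. World frame = base frame: x ahead of the robot, y to its left, z up, the work surface at z = 0. Lengths are in m, angles in degrees, forces in N, time in s.
With the tool pointing down it reaches from about 0.4 to 0.825 m from the base axis. Payload 7 kg.
Tool frame: the origin (TCP) lies on the centre line of the jaws, within the pads' length; the fingertips stand 11 mm ahead of it and the grasp point (between the pads) lies 8 mm behind it; z points along the fingers, y is the direction in which the jaws open and shut (so a half turn about z gives the same grasp; the last joint's range is limited). The gripper opens to 88 mm and grips with 3 to 60 N. Pads are 19 mm wide; open, the fingers measure 130 mm over their backs; the gripper's body (78 mm by 193 mm) begins 47 mm behind the grasp point.
Start: joints at [93.856, 20.546, 0.682, 0, -70.136, -16.507], TCP at [0.148, 0.659, 0.238] pointing down, gripper open.
Joint ranges: [-176.03, 176.03], [-82.01, 121.73], [-58.28, 71.71], [-173.87, 95.51], [-174.79, -0.11], [-173.66, 173.66]. Speed limits (degrees/s): [136.94, 136.94, 172.46, 180, 180, 180].

### API

Orientations are given as [roll, pitch, yaw] about the fixed x, y, z axes, in that order (R = Rz(yaw) Ry(pitch) Rx(roll)).
In Python, from plant import ctrl, cams, order gives the robot as it stands.
- The arm moves only by the tool jog_arm, never from a script. Its argument "motion" is a list of rows, each an object with "offset": the shift along the tool's x, y, z in mm, a list of three; "roll": the turn about the tool's z in rad; "hand": the finger opening in mm, from 0 to 87.6. A call has 1 to 20 rows; each row is the pose to reach, as a shift and turn from the pose commanded when the call began, along the tool's axes at that moment; what a row does not reach only later rows make up. A row lasts 1/12 s, in which the tool goes at most 41.7 mm and 7.16 degrees, less where a joint would pass 70% of its speed; a pose out of reach is approached as far as the arm can. A call with a gripper value outside its range is refused whole. The fingers move at their own pace and stop on an object; the grip force is fixed at half the most. Time passes only in rows, so rows that repeat a pose let the fingers close. It gives the time, the measured TCP pose, the force and the opening at its end, in the units of the state.
- ctrl.get_obs(): the state, without advancing time (a new reading comes with each control period).
- cams.snapshot(name): name is "side" or "top"; returns a dict with "img" (480x640x3 uint8, red, green, blue), "K" (3x3 intrinsics, pixels), "cam_to_world" (4x4, takes a point from camera to world coordinates). Camera axes: x right, y down, z forward; pixel columns grow to the right and rows downward; lengths in m; the calibration is good to about 2 mm. A picture is of the moment at which its call begins. There is no depth.
- order.close_job(): hands the job in, once; it reports no verdict.
The state is a dict: "clock": time; "joint_pos": joint angles; "qvel": joint speeds; "tau": joint torques, N m; "tool_pos": TCP position; "orientation": TCP orientation; "force": force on the tool from outside, world axes, zero at the start; "moment": the same for the moment, N m; "opening": finger opening in m.
Only numpy, scipy, OpenCV 4.12 (cv2) and the standard library are available. Lean on these libraries where they do the work, as an engineer would, in place of code of your own. Each camera call takes 0.05 s, during which the arm holds its last target. There are 200 camera calls.

### The job

Pick up the oblong aluminium tube block by its upright tab and lower it slowly and gently, level and lengthwise, into the open well of the white block heater. How deep the well's floor is set is not known: feel for it, and let go only once the block has come to rest on it, neither dropping the block nor ramming it down. Leave the square and the round block where they stand.

Things in the scene. Friction and masses are not known exactly. Their poses are not given: they have to be found in the camera images.
- oblong_block_mid (a point): Block to move: aluminium, 60 (x) x 40 (y) x 45 mm high, two rows of three holes in its top, about 0.3 kg, loose. An upright tab 30 mm wide (x), 10 mm thick (y) rises 55 mm from mid-top (100 mm tall in all): pinch the tab's upper half, closing along y. Point on its vertical axis, 50 mm above its underside, 50 mm below the tab's top. x along the long side, z up; a half turn makes no difference.
- well (a point): Centre of the rectangular well's mouth, level with the flat top of the white heater (200 x 160 x 95 mm, fixed, its middle 30 mm from here along -x), 95 mm above the table. Well 78 mm long (x) by 58 mm wide (y), straight walls: 9 mm of play round the oblong block. Its flat floor, a sprung plate (3.5 N/mm, 6 mm of give), lies 25 to 50 mm below this point, set anew each time, not reported. z up.
- square_block_mid (a point): Bystander, leave alone: aluminium block 66 x 66 x 45 mm with eight holes and the same tab, too large for the well. Point on its axis 50 mm above its underside.
- round_block_mid (a point): Bystander, leave alone: round aluminium block 66 mm in diameter, 45 mm high, with a ring of eight holes and the same tab, too large for the well. Point on its axis 50 mm above its underside.
Not all that is in view belongs to the job. Leave any red or yellow look-alike of the part that bears oblong_block_mid alone.

How it is judged (in metres and radians):
On the way:
1. the oblong block, still held, is set down on the floor of the well (z of oblong_block_mid in the frame of well below 0.035 m and horizontal distance between oblong_block_mid and well below 0.016 m and contact force between oblong_block and heater above 0.5 N and contact force between the fingers and oblong_block above 1 N), for 0.1 s.
At the end, for the whole second after the job is handed in: The oblong block rests in the well with its whole weight on the heater: its middle within 16 mm of the well's middle as seen from above, its underside at least 15 mm below the heater's top, upright within 10 degrees, at rest and let go (z of oblong_block_mid in the frame of well below 0.035 m and horizontal distance between oblong_block_mid and well below 0.016 m and angle between oblong_block_mid's own z axis and vertical below 0.17 rad and contact force between oblong_block and heater above 1 N and linear speed of oblong_block below 0.02 m/s); the robot touches nothing.
It fails at once if the oblong block was dropped or plunged into the well (faster than 0.4 m/s in or just above the mouth) (z of oblong_block_mid in the frame of well below 0.055 m and horizontal distance between oblong_block_mid and well below 0.03 m and linear speed of oblong_block above 0.4 m/s).
It fails at once if the oblong block was rammed against the heater (over 60 N) (contact force between oblong_block and heater above 60 N).
It fails at once if the square or the round block was moved by more than 30 mm (distance of any of square_block_mid, round_block_mid from where it was at the start of the episode above 0.03 m).
It also fails if it takes over 43 s, if anything falls off the work surface, if the arm or the gripper's body presses on something with over 40 N, if the wrist force passes 120 N, or if a joint passes its speed limit or range.

## Working session

There is one attempt and no reset: what is moved stays moved. The work goes in short steps, Python scripts to look and compute and a tool call to move; the robot and the scene stay as the last step left them, time stands still between calls to the robot, and variables do not carry over. Pictures are saved under pics/ and viewed, about 8 in all and at most 12, crops included, and the job is handed in when it is done.

Besides the shell and the picture viewer there is one more tool, called after "Request:" by a JSON object that holds its "method" and its "body". jog_arm: Moves the arm, as the interface text tells. Its arguments: {"type":"object","properties":{"motion":{"type":"array"}},"required":["motion"]}

```bash
mkdir -p pics
python3 - <<'E'
from plant import ctrl,cams,order
import cv2,numpy as np
for n in("top","side"):
    s=cams.snapshot(n); cv2.imwrite(f"pics/{n}0.png",s["img"][:,:,::-1]); print(n,s["K"].tolist(),np.round(s["cam_to_world"],4).tolist())
o=ctrl.get_obs();print(o)
E
```

```text
top [[479.65503370414217, 0.0, 318.3060072098472], [0.0, 479.65503370414217, 241.2200998128922], [0.0, 0.0, 1.0]] [[-0.0213, -0.9925, 0.1206, 0.4276], [-0.9996, 0.0188, -0.0221, -0.0468], [0.0197, -0.1211, -0.9924, 0.8447], [0.0, 0.0, 0.0, 1.0]]
side [[508.7701144054238, 0.0, 317.8860018004555], [0.0, 508.7701144054238, 245.96354569687435], [0.0, 0.0, 1.0]] [[-0.9175, -0.2826, 0.2797, 0.2386], [-0.3972, 0.6198, -0.6768, 0.5941], [0.0179, -0.7321, -0.6809, 0.7134], [0.0, 0.0, 0.0, 1.0]]
{'clock': 0.1, 'joint_pos': array([ 9.38555354e+01,  2.05879600e+01,  6.39695428e-01, -1.87069578e-02,
       -7.01383415e+01, -1.65076072e+01]), 'qvel': array([ 0.05131581, -0.02039853,  0.11796353,  0.16975881, -0.00261987,
        0.0910733 ]), 'tau': array([-1.30361874e-03, -5.84164774e+01,  2.93752116e+01,  7.01566100e+00,
        1.01268993e-02, -4.82989708e-05]), 'tool_pos': array([0.14776479, 0.65818341, 0.23671135]), 'orientation': array([ 1.79911966e+02, -7.74896180e-03, -1.26584349e+01]), 'force': array([-0.41488599, -0.49185671,  0.37036851]), 'moment': array([ 0.02698952, -0.06661193,  0.00795696]), 'opening': 0.08758065247430882}
```

View pics/top0.png

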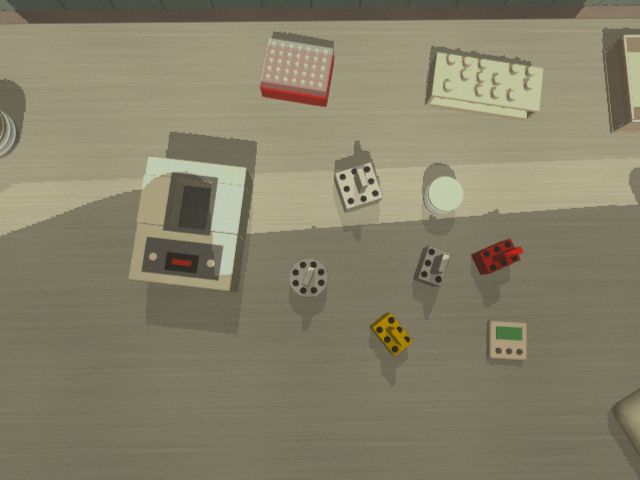

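View pics/side0.png

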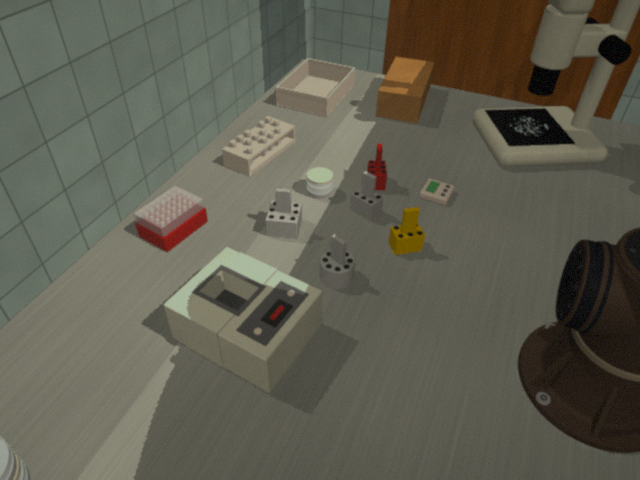

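The oblong candidates in the top picture are grey (433,266), red (497,256) and yellow (391,334). The square block is at (358,186), the round one at (308,278), and the heater well at about (192,203). Grey aluminium with 2x3 holes fits the description. I'll confirm that in an enlarged crop that also shows the well.

Run:
```python
import cv2,numpy as np
t=cv2.imread("pics/top0.png");s=cv2.imread("pics/side0.png")
r=lambda im,x,y,w,h,W,H:cv2.resize(im[y:y+h,x:x+w],(W,H),interpolation=cv2.INTER_CUBIC)
a=r(t,400,235,60,60,400,400);b=r(t,120,150,140,140,400,400)
cv2.imwrite("pics/c1.png",np.hstack([a,b]))
```

```text
(no output)
```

View pics/c1.png

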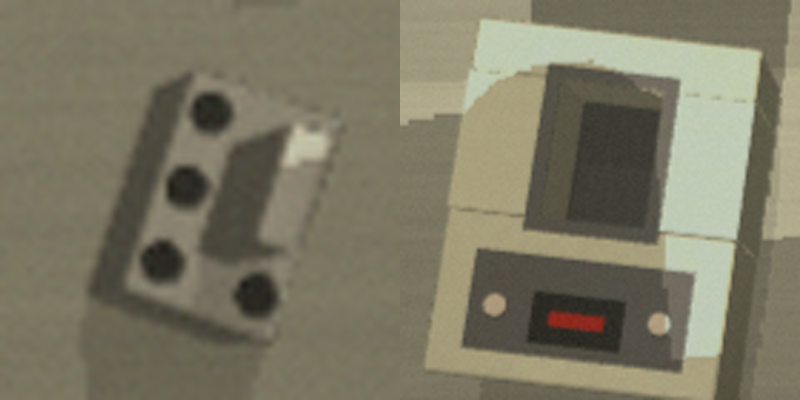

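The crop shows the grey block with a 2x3 hole pattern, its top face corners at about (192,72), (338,122), (275,338) and (128,290) in the crop, so this is the one. On the right is the well with its dark bezel. Next I'll convert these pixels to positions.

```bash
cat > h.py <<'E'
import numpy as np
def world(s,px,z):
    K,T=s["K"],s["cam_to_world"]
    p=np.c_[np.atleast_2d(px),np.ones(len(np.atleast_2d(px)))]@np.linalg.inv(K).T@T[:3,:3].T
    c=T[:3,3]; return c+p*((z-c[2])/p[:,2:])
def project(s,P):
    T=s["cam_to_world"];q=(np.atleast_2d(P)-T[:3,3])@T[:3,:3]@s["K"].T
    return q[:,:2]/q[:,2:]
def quad(s,px,z,name):
    w=world(s,px,z);d=lambda a,b:w[b]-w[a]
    print(name,"centre",w.mean(0).round(4),"sides mm",[round(1000*np.linalg.norm(w[i]-w[i-1]),1) for i in range(4)],
      "edge yaw",[round(np.degrees(np.arctan2(*(d(i-1,i)[1::-1]))),1) for i in range(4)])
E
python3 - <<'E'
from plant import ctrl,cams,order
from h import *
s=cams.snapshot("top")
A=lambda l:np.array(l)/(400/60)+[400,235]-.4
B=lambda l:(np.array(l)-[400,0])/(400/140)+[120,150]-.3
quad(s,A([(192,72),(338,122),(275,338),(128,290)]),.045,"block top")
quad(s,A([(293,122),(334,132),(302,250),(260,240)]),.1,"tab top")
quad(s,B([(550,65),(680,80),(658,243),(525,230)]),.095,"bezel")
quad(s,B([(480,20),(762,50),(715,403),(425,370)]),.095,"heater top")
E
```

```text
block top centre [ 0.4803 -0.2589  0.045 ] sides mm [np.float64(57.8), np.float64(38.8), np.float64(57.2), np.float64(38.6)] edge yaw [np.float64(-19.0), np.float64(-110.2), np.float64(160.8), np.float64(70.7)]
tab top centre [ 0.4809 -0.2596  0.1   ] sides mm [np.float64(29.1), np.float64(9.9), np.float64(29.0), np.float64(10.1)] edge yaw [np.float64(-18.5), np.float64(-104.9), np.float64(161.8), np.float64(75.4)]
bezel centre [0.5825 0.1368 0.095 ] sides mm [np.float64(93.5), np.float64(72.9), np.float64(92.3), np.float64(73.3)] edge yaw [np.float64(-7.5), np.float64(-97.7), np.float64(172.7), np.float64(83.3)]
heater top centre [0.5523 0.1405 0.095 ] sides mm [np.float64(196.5), np.float64(158.4), np.float64(197.9), np.float64(158.0)] edge yaw [np.float64(-7.4), np.float64(-97.1), np.float64(172.4), np.float64(82.3)]
```

Measurements agree with the given sizes:

| Item | x, y (m) | Yaw (°) |
|---|---|---|
| Block | (0.4805, -0.259) | about -19 |
| Well, from the bezel and cross-checked with the heater outline | (0.582, 0.137) | about -7.4 |

I'll move over the block by way of a point that stays outside the inner reach limit.

Request:
{"method": "jog_arm", "body": {"motion": [{"offset": [362,235,0],"roll": 0.11,"hand": 45},{"offset": [362,235,0],"roll": 0.11,"hand": 45},{"offset": [362,235,0],"roll": 0.11,"hand": 45},{"offset": [362,235,0],"roll": 0.11,"hand": 45},{"offset": [362,235,0],"roll": 0.11,"hand": 45},{"offset": [362,235,0],"roll": 0.11,"hand": 45},{"offset": [362,235,0],"roll": 0.11,"hand": 45},{"offset": [362,235,0],"roll": 0.11,"hand": 45},{"offset": [362,235,0],"roll": 0.11,"hand": 45},{"offset": [362,235,0],"roll": 0.11,"hand": 45},{"offset": [362,235,0],"roll": 0.11,"hand": 45},{"offset": [525,822,0],"roll": 0.11,"hand": 45},{"offset": [525,822,0],"roll": 0.11,"hand": 45},{"offset": [525,822,0],"roll": 0.11,"hand": 45},{"offset": [525,822,0],"roll": 0.11,"hand": 45},{"offset": [525,822,0],"roll": 0.11,"hand": 45},{"offset": [525,822,0],"roll": 0.11,"hand": 45},{"offset": [525,822,0],"roll": 0.11,"hand": 45},{"offset": [525,822,0],"roll": 0.11,"hand": 45},{"offset": [525,822,0],"roll": 0.11,"hand": 45}]}}

```text
clock: 1.82
tool_pos: [0.4678, -0.0264, 0.2378]
orientation: [-180.0, -0.0, -18.9]
force: [1.4, -0.1, 0.2]
opening: 0.0453
```

Request:
{"method": "jog_arm", "body": {"motion": [{"offset": [88,216,0],"roll": 0,"hand": 45},{"offset": [88,216,0],"roll": 0,"hand": 45},{"offset": [88,216,0],"roll": 0,"hand": 45},{"offset": [88,216,0],"roll": 0,"hand": 45},{"offset": [88,216,0],"roll": 0,"hand": 45},{"offset": [88,216,0],"roll": 0,"hand": 45},{"offset": [88,216,87],"roll": 0,"hand": 45},{"offset": [88,216,87],"roll": 0,"hand": 45},{"offset": [88,216,87],"roll": 0,"hand": 45},{"offset": [88,216,87],"roll": 0,"hand": 45},{"offset": [88,216,87],"roll": 0,"hand": 45}]}}

```text
clock: 2.73
tool_pos: [0.4823, -0.2576, 0.1521]
orientation: [180.0, -0.0, -18.9]
force: [0.8, 0.2, 0.5]
opening: 0.0449
```

Run:
```python
from plant import ctrl,cams,order
from h import *
import cv2
o=ctrl.get_obs();p=o["tool_pos"];print(p,o["orientation"],o["joint_pos"].round(1))
y=np.radians(o["orientation"][2]);d=np.array([.4805,-.2592])-p[:2]
print("tool dxy mm",1000*d@[np.cos(y),np.sin(y)],1000*d@[np.sin(y),-np.cos(y)])
im=[]
for n in("side","top"):
    s=cams.snapshot(n);im.append(s["img"]);u=project(s,[.4805,-.2592,.1])[0];
    x,yy=(u-60).astype(int);c=s["img"][max(yy,0):yy+120,x:x+120,::-1];im[-1]=cv2.resize(c,(400,400),interpolation=cv2.INTER_CUBIC);print(n,u)
cv2.imwrite("pics/c2.png",np.hstack(im))
```

```text
[ 0.48230624 -0.25759354  0.15208457] [ 1.79954391e+02 -4.61250162e-02 -1.88879779e+01] [ -7.5  12.7 -22.4   0.1 -54.8  78.6]
tool dxy mm -1.1889381805240555 2.104668911827567
side [368.62160204 175.0779558 ]
top [443.96467302 262.708971  ]
```

View pics/c2.png

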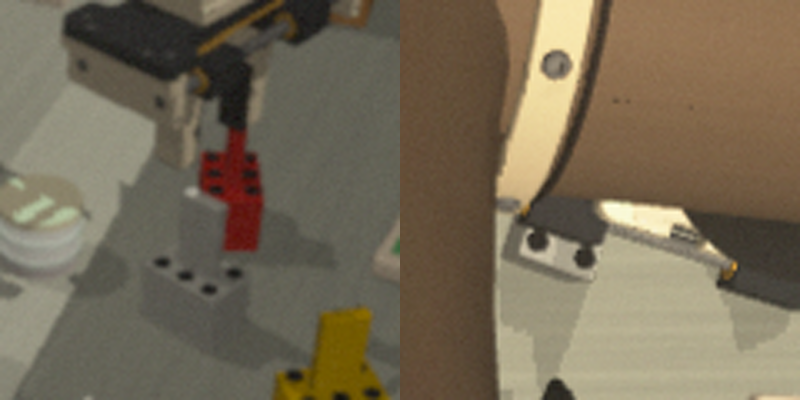

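The side crop shows the jaws straddling the grey tab, whose top is at about crop (195,190). The red look-alike is behind it and clear of the fingers. I'll correct by (-1,+2) mm, go down 75 mm and close.

Request:
{"method": "jog_arm", "body": {"motion": [{"offset": [-1,2,20],"roll": 0,"hand": 45},{"offset": [-1,2,40],"roll": 0,"hand": 45},{"offset": [-1,2,60],"roll": 0,"hand": 45},{"offset": [-1,2,75],"roll": 0,"hand": 45},{"offset": [-1,2,75],"roll": 0,"hand": 45},{"offset": [-1,2,75],"roll": 0,"hand": 45},{"offset": [-1,2,75],"roll": 0,"hand": 0},{"offset": [-1,2,75],"roll": 0,"hand": 0},{"offset": [-1,2,75],"roll": 0,"hand": 0},{"offset": [-1,2,75],"roll": 0,"hand": 0},{"offset": [-1,2,75],"roll": 0,"hand": 0},{"offset": [-1,2,75],"roll": 0,"hand": 0},{"offset": [-1,2,75],"roll": 0,"hand": 0},{"offset": [-1,2,75],"roll": 0,"hand": 0}]}}

```text
clock: 4.0
tool_pos: [0.48, -0.259, 0.0759]
orientation: [180.0, -0.0, -18.9]
force: [-1.3, 1.1, 3.7]
opening: 0.0095
```

Gripped: the opening is 9.5 mm on a 10 mm tab. Lift, then carry.

Request:
{"method": "jog_arm", "body": {"motion": [{"offset": [0,0,-10],"roll": 0,"hand": 0},{"offset": [0,0,-30],"roll": 0,"hand": 0},{"offset": [0,0,-60],"roll": 0,"hand": 0},{"offset": [0,0,-90],"roll": 0,"hand": 0},{"offset": [0,0,-120],"roll": 0,"hand": 0},{"offset": [0,0,-140],"roll": 0,"hand": 0},{"offset": [0,0,-150],"roll": 0,"hand": 0},{"offset": [-1,-10,-150],"roll": 0,"hand": 0},{"offset": [-2,-30,-150],"roll": -0.02,"hand": 0},{"offset": [-5,-60,-150],"roll": -0.04,"hand": 0},{"offset": [-7,-95,-150],"roll": -0.06,"hand": 0},{"offset": [-10,-130,-150],"roll": -0.08,"hand": 0},{"offset": [-13,-165,-150],"roll": -0.1,"hand": 0},{"offset": [-16,-200,-150],"roll": -0.12,"hand": 0},{"offset": [-18,-235,-150],"roll": -0.14,"hand": 0},{"offset": [-21,-270,-150],"roll": -0.16,"hand": 0},{"offset": [-24,-305,-150],"roll": -0.18,"hand": 0},{"offset": [-27,-340,-150],"roll": -0.2,"hand": 0},{"offset": [-29,-370,-150],"roll": -0.2,"hand": 0},{"offset": [-31,-395,-150],"roll": -0.2,"hand": 0}]}}

```text
clock: 5.67
tool_pos: [0.5779, 0.1272, 0.2234]
orientation: [179.9, 0.2, -7.4]
force: [0.1, 0.4, -3.1]
opening: 0.0099
```

Request:
{"method": "jog_arm", "body": {"motion": [{"offset": [0,-10,0],"roll": 0,"hand": 0},{"offset": [0,-12,0],"roll": 0,"hand": 0},{"offset": [0,-12,15],"roll": 0,"hand": 0},{"offset": [0,-12,25],"roll": 0,"hand": 0},{"offset": [0,-12,30],"roll": 0,"hand": 0},{"offset": [0,-12,30],"roll": 0,"hand": 0},{"offset": [0,-12,30],"roll": 0,"hand": 0}]}}

```text
clock: 6.25
tool_pos: [0.5801, 0.1358, 0.1952]
orientation: [179.9, 0.0, -7.5]
force: [1.0, 0.6, -2.2]
opening: 0.0097
```

Run:
```python
from plant import ctrl,cams,order
from h import *
import cv2
o=ctrl.get_obs();p=o["tool_pos"];print(o["clock"],p,o["orientation"],o["force"],o["moment"],o["opening"])
y=np.radians(o["orientation"][2]);d=np.array([.582,.1367])-p[:2]
print("tool dxy mm",1000*d@[np.cos(y),np.sin(y)],1000*d@[np.sin(y),-np.cos(y)])
s=cams.snapshot("side");u=project(s,[.58,.137,.12])[0];print(u)
X,Y=(u-[110,90]).astype(int);print(X,Y);im=s["img"].copy()
cv2.imwrite("pics/c3.png",cv2.resize(im[Y:Y+180,X:X+220,::-1],(770,630))[:600])
```

```text
6.25 [0.58010748 0.13583523 0.1951893 ] [ 1.79949720e+02  4.86530050e-02 -7.53342448e+00] [ 0.96706232  0.55775959 -2.24442384] [ 0.04764496 -0.05932302 -0.00942277] 0.009713522551591284
tool dxy mm 1.762809098921957 -1.1054197965816313
[228.3702862  280.37082685]
118 190
```

View pics/c3.png

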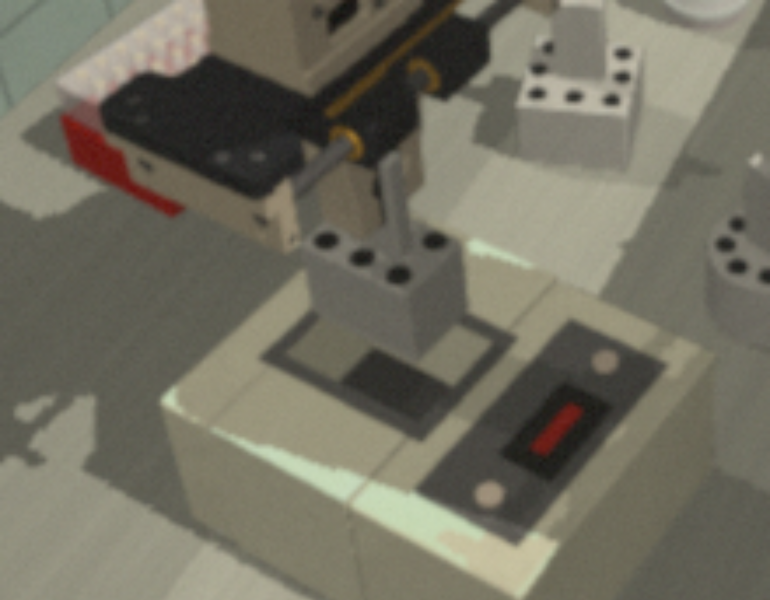

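The side crop shows the block held level above the well and aligned with it. Visible top-face corners are at crop (303,245), (410,283) and (466,238), bottom front at (412,358). The bezel corners are at (262,357), (420,440) and (518,338). I'll check these against the model.

Run:
```python
from plant import ctrl,cams,order
from h import *
s=cams.snapshot("side");f=lambda l:np.array(l)/3.5+[118,190]-.35
a=np.radians(-7.5);R=np.array([[np.cos(a),-np.sin(a)],[np.sin(a),np.cos(a)]])
c=np.array([.5801,.1358]);zb=.1952-.0759
# top face corners (world signs): side view left=+x? print prediction in crop px
for z in(zb+.045,zb):
  for sx in(1,-1):
    for sy in(1,-1):
      P=np.r_[c+R@[.03*sx,.02*sy],z];print(round(z,3),sx,sy,((project(s,P)[0]-[118,190]+.35)*3.5).round())
quad(s,f([(262,357),(420,440),(518,338),(372,262)]),.095,"bezel side")
for sx in(1,-1):
    for sy in(1,-1): print("bezel pred",sx,sy,((project(s,np.r_[np.array([.582,.1367])+R@[.0465*sx,.0365*sy],.095])[0]-[118,190]+.35)*3.5).round())
w=world(s,f([(303,245),(410,283),(466,238)]),zb+.045);print("block top centre",(w[0]+w[2])/2,np.linalg.norm(np.diff(w,axis=0),axis=1))
```

```text
0.164 1 1 [295. 248.]
0.164 1 -1 [354. 195.]
0.164 -1 1 [405. 300.]
0.164 -1 -1 [461. 244.]
0.119 1 1 [309. 319.]
0.119 1 -1 [365. 266.]
0.119 -1 1 [414. 371.]
0.119 -1 -1 [468. 315.]
bezel side centre [0.5824 0.133  0.095 ] sides mm [np.float64(75.7), np.float64(92.0), np.float64(72.9), np.float64(89.5)] edge yaw [np.float64(79.5), np.float64(172.0), np.float64(-98.7), np.float64(-9.8)]
bezel pred 1 1 [260. 363.]
bezel pred 1 -1 [361. 268.]
bezel pred -1 1 [422. 446.]
bezel pred -1 -1 [517. 342.]
block top centre [0.57910618 0.13210443 0.1643    ] [0.05423151 0.03519737]
```

The correction is small: the block relative to the bezel is about 2–3 mm off toward -y, well within the play. I'll apply (+2,-3) mm and lower the underside to about 0.080 (15 mm into the mouth).

Request:
{"method": "jog_arm", "body": {"motion": [{"offset": [2,-3,0],"roll": 0,"hand": 0},{"offset": [2,-3,0],"roll": 0,"hand": 0},{"offset": [2,-3,4],"roll": 0,"hand": 0},{"offset": [2,-3,8],"roll": 0,"hand": 0},{"offset": [2,-3,12],"roll": 0,"hand": 0},{"offset": [2,-3,16],"roll": 0,"hand": 0},{"offset": [2,-3,20],"roll": 0,"hand": 0},{"offset": [2,-3,23],"roll": 0,"hand": 0},{"offset": [2,-3,25],"roll": 0,"hand": 0},{"offset": [2,-3,27],"roll": 0,"hand": 0},{"offset": [2,-3,29],"roll": 0,"hand": 0},{"offset": [2,-3,29],"roll": 0,"hand": 0}]}}

```text
clock: 7.35
tool_pos: [0.5826, 0.1393, 0.1662]
orientation: [180.0, 0.0, -7.5]
force: [0.3, 0.1, -2.7]
opening: 0.0099
```

Request:
{"method": "jog_arm", "body": {"motion": [{"offset": [0,0,2],"roll": 0,"hand": 0},{"offset": [0,0,4],"roll": 0,"hand": 0},{"offset": [0,0,6],"roll": 0,"hand": 0},{"offset": [0,0,8],"roll": 0,"hand": 0},{"offset": [0,0,10],"roll": 0,"hand": 0},{"offset": [0,0,10],"roll": 0,"hand": 0}]}}

```text
clock: 7.85
tool_pos: [0.5825, 0.1392, 0.156]
orientation: [180.0, 0.0, -7.5]
force: [-0.2, 0.1, -2.5]
opening: 0.0099
```

Request:
{"method": "jog_arm", "body": {"motion": [{"offset": [0,0,2],"roll": 0,"hand": 0},{"offset": [0,0,4],"roll": 0,"hand": 0},{"offset": [0,0,6],"roll": 0,"hand": 0},{"offset": [0,0,7],"roll": 0,"hand": 0},{"offset": [0,0,8],"roll": 0,"hand": 0},{"offset": [0,0,9],"roll": 0,"hand": 0},{"offset": [0,0,10],"roll": 0,"hand": 0},{"offset": [0,0,10],"roll": 0,"hand": 0}]}}

```text
clock: 8.52
tool_pos: [0.5827, 0.1393, 0.1463]
orientation: [180.0, 0.0, -7.5]
force: [0.1, -0.9, -2.8]
opening: 0.0099
```

Request:
{"method": "jog_arm", "body": {"motion": [{"offset": [0,0,1],"roll": 0,"hand": 0},{"offset": [0,0,2],"roll": 0,"hand": 0},{"offset": [0,0,3],"roll": 0,"hand": 0},{"offset": [0,0,4],"roll": 0,"hand": 0},{"offset": [0,0,4],"roll": 0,"hand": 0}]}}

```text
clock: 8.93
tool_pos: [0.5826, 0.1392, 0.1423]
orientation: [180.0, 0.0, -7.5]
force: [-1.2, -0.5, -2.5]
opening: 0.0097
```

Request:
{"method": "jog_arm", "body": {"motion": [{"offset": [0,0,1],"roll": 0,"hand": 0},{"offset": [0,0,2],"roll": 0,"hand": 0},{"offset": [0,0,3],"roll": 0,"hand": 0},{"offset": [0,0,4],"roll": 0,"hand": 0},{"offset": [0,0,4],"roll": 0,"hand": 0}]}}

```text
clock: 9.35
tool_pos: [0.5826, 0.1392, 0.1383]
orientation: [180.0, 0.0, -7.5]
force: [-0.1, -0.1, -3.2]
opening: 0.0098
```

Request:
{"method": "jog_arm", "body": {"motion": [{"offset": [0,0,1],"roll": 0,"hand": 0},{"offset": [0,0,2],"roll": 0,"hand": 0},{"offset": [0,0,3],"roll": 0,"hand": 0},{"offset": [0,0,4],"roll": 0,"hand": 0},{"offset": [0,0,4],"roll": 0,"hand": 0}]}}

```text
clock: 9.77
tool_pos: [0.5826, 0.1392, 0.1343]
orientation: [180.0, 0.0, -7.5]
force: [-0.0, -0.6, -3.2]
opening: 0.0098
```

Request:
{"method": "jog_arm", "body": {"motion": [{"offset": [0,0,1],"roll": 0,"hand": 0},{"offset": [0,0,2],"roll": 0,"hand": 0},{"offset": [0,0,3],"roll": 0,"hand": 0},{"offset": [0,0,4],"roll": 0,"hand": 0},{"offset": [0,0,4],"roll": 0,"hand": 0}]}}

```text
clock: 10.18
tool_pos: [0.5826, 0.1392, 0.1303]
orientation: [180.0, 0.0, -7.5]
force: [-0.2, 0.3, -3.1]
opening: 0.0099
```

Request:
{"method": "jog_arm", "body": {"motion": [{"offset": [0,0,1],"roll": 0,"hand": 0},{"offset": [0,0,2],"roll": 0,"hand": 0},{"offset": [0,0,3],"roll": 0,"hand": 0},{"offset": [0,0,4],"roll": 0,"hand": 0},{"offset": [0,0,4],"roll": 0,"hand": 0}]}}

```text
clock: 10.6
tool_pos: [0.5826, 0.1393, 0.1263]
orientation: [180.0, 0.0, -7.5]
force: [-0.7, 0.4, -2.6]
opening: 0.0096
```

Request:
{"method": "jog_arm", "body": {"motion": [{"offset": [0,0,1],"roll": 0,"hand": 0},{"offset": [0,0,2],"roll": 0,"hand": 0},{"offset": [0,0,3],"roll": 0,"hand": 0},{"offset": [0,0,3],"roll": 0,"hand": 0}]}}

```text
clock: 10.93
tool_pos: [0.5828, 0.1393, 0.1235]
orientation: [-180.0, -0.0, -7.5]
force: [-0.5, 0.8, -1.5]
opening: 0.01
```

Force is beginning to drop, which may be the first touch. I'll go on in small steps.

Request:
{"method": "jog_arm", "body": {"motion": [{"offset": [0,0,0.7],"roll": 0,"hand": 0},{"offset": [0,0,1.4],"roll": 0,"hand": 0},{"offset": [0,0,1.4],"roll": 0,"hand": 0},{"offset": [0,0,1.4],"roll": 0,"hand": 0}]}}

```text
clock: 11.27
tool_pos: [0.5828, 0.1393, 0.1225]
orientation: [-180.0, -0.0, -7.5]
force: [-1.3, -0.8, 1.6]
opening: 0.0097
```

Force rose from -2.8 N (carried) to +1.6 N, and the last millimetre gave about 3 N, which matches the 3.5 N/mm floor plate. The floor is about 48 mm deep, within the stated range. Hold, release, then retreat straight up.

Request:
{"method": "jog_arm", "body": {"motion": [{"offset": [0,0,0],"roll": 0,"hand": 0},{"offset": [0,0,0],"roll": 0,"hand": 0},{"offset": [0,0,0],"roll": 0,"hand": 0},{"offset": [0,0,0],"roll": 0,"hand": 12},{"offset": [0,0,0],"roll": 0,"hand": 16},{"offset": [0,0,0],"roll": 0,"hand": 24},{"offset": [0,0,0],"roll": 0,"hand": 40},{"offset": [0,0,0],"roll": 0,"hand": 40},{"offset": [0,0,0],"roll": 0,"hand": 40},{"offset": [0,0,0],"roll": 0,"hand": 40}]}}

```text
clock: 12.1
tool_pos: [0.5828, 0.1393, 0.1221]
orientation: [180.0, -0.0, -7.5]
force: [0.4, 0.6, -0.3]
opening: 0.039
```

Request:
{"method": "jog_arm", "body": {"motion": [{"offset": [0,0,-10],"roll": 0,"hand": 40},{"offset": [0,0,-30],"roll": 0,"hand": 40},{"offset": [0,0,-60],"roll": 0,"hand": 40},{"offset": [0,0,-90],"roll": 0,"hand": 40},{"offset": [0,0,-110],"roll": 0,"hand": 40},{"offset": [0,-30,-120],"roll": 0,"hand": 40},{"offset": [0,-60,-120],"roll": 0,"hand": 40},{"offset": [0,-95,-120],"roll": 0,"hand": 40},{"offset": [0,-130,-120],"roll": 0,"hand": 40},{"offset": [0,-165,-120],"roll": 0,"hand": 40},{"offset": [0,-200,-120],"roll": 0,"hand": 40},{"offset": [0,-235,-120],"roll": 0,"hand": 40},{"offset": [0,-250,-120],"roll": 0,"hand": 40},{"offset": [0,-250,-120],"roll": 0,"hand": 40},{"offset": [0,-250,-120],"roll": 0,"hand": 40}]}}

```text
clock: 13.35
tool_pos: [0.615, 0.3878, 0.2419]
orientation: [180.0, 0.0, -7.4]
force: [-0.4, 0.3, -0.7]
opening: 0.0401
```

Run:
```python
from plant import ctrl,cams,order
import cv2,numpy as np
o=ctrl.get_obs();print(o["clock"],o["tool_pos"],o["force"])
a=cams.snapshot("top")["img"][140:300,110:270,::-1];b=cams.snapshot("side")["img"][210:370,150:310,::-1]
cv2.imwrite("pics/c4.png",np.hstack([cv2.resize(i,(400,400),interpolation=cv2.INTER_CUBIC) for i in(a,b)]))
```

```text
13.35 [0.61503989 0.38777757 0.24192877] [-0.38350042  0.25737804 -0.72710706]
```

View pics/c4.png

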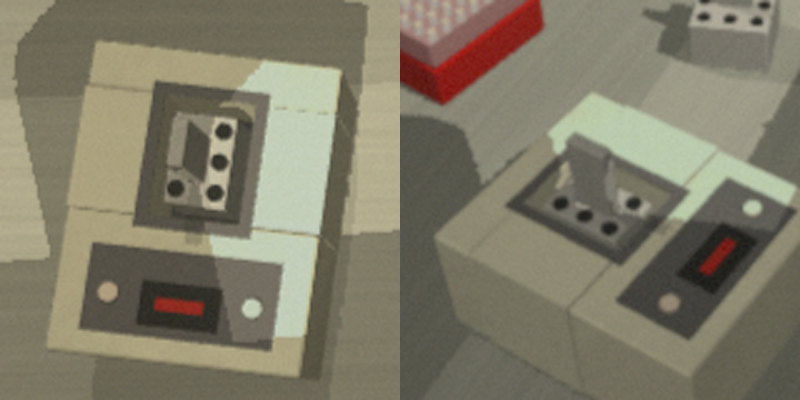

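Both crops show the block upright inside the well, its top about level with the heater's top, with clearance all round. It spans about (165–238, 112–210) in the left crop, inside the bezel. The arm is clear.

```bash
python3 -c "
from plant import order
print(order.close_job())"
```

```text
the job is handed in; nothing more can be done
None
```

The grey oblong block is resting in the heater's well, let go, and I have handed the job in. The arm finished at 13.4 s of the 43 s allowed. The hand-in gives no verdict, so the outcome rests on my own checks.

- **Pick and carry:** I gripped the block by its tab and carried it over the other blocks, turned to line up with the well.
- **Lowering:** I lowered it in millimetre steps until it touched the floor, about 48 mm below the mouth. The force reading went from -2.8 N while carried to +1.6 N, and rose about 3 N over the last millimetre, which matches the sprung plate. I held it there, opened the fingers and backed off straight up.
- **Last checks:** The final pictures show the block upright in the well with a gap on all sides, and the arm clear of everything. After the retreat the force reading was near zero.
- **Disagreement:** The two cameras differed by up to about 4 mm in y on the well's position. I went between them, since the well leaves 9 mm of play.
- **Not checked:** I did not measure the square and round blocks again at the end. Nothing was steered near them, and the square block appears standing in the last picture.

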